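Slotted spoon out of the crate and across the drainer rails

TASK

Take the slotted spoon (not the plain one) out of the utensil crate by its bowl, lay it flat on the bare counter and let go, then pick it up again by the middle of its handle and rest it across both rails of the folding drainer, square to them and near their middle, hollow side up, with the bowl hanging out beyond the lower rail to drip over the tray. Do not drop the spoon, and leave everything else where it is.

Things in the scene. Friction and masses are not known exactly. Their poses are not given: they have to be found in the camera images.
- slotted_spoon: Slotted steel spoon, 288 mm long, 0.15 kg; only its bowl floor has slots. Origin: under its balance point, level with the bowl's bottom. -x points to the bowl, +x to the hook end, z out of the hollow. Bowl: round, 60 mm wide, 24 mm deep, steep-sided. At the start it leans in the crate, hook on the floor, bowl out over the crate's -x wall and raised 14 degrees.
- spoon_bowl (a point): On the slotted spoon: centre of the underside of its bowl (spoon frame x = -105 mm, z = 0; the rim is at z = 24 mm).
- spoon_grip (a point): On the slotted spoon: balance point in the middle of the handle's thickness (spoon frame x = 0, z = 22.5 mm). The handle is straight and flat, 14 mm wide (y), 5 mm thick, from x = -79 to +153 mm, underside at z = 20 mm; with the spoon laid flat it is level, 20 mm above the counter.
- spoon_hook (a point): On the slotted spoon: tip of the hook at the handle end (spoon frame x = 150 mm, z = 0). The hook turns down from the handle, 6 mm thick, 14 mm wide; laid flat the spoon rests on bowl and hook.
- plain_spoon: Plain steel serving spoon, the same shape and size and frame as the slotted one but with a closed bowl; it leans in the crate beside it, 132 mm away, on either side. Leave it.
- crate: Open grey plastic utensil crate, fixed: 240 (x) by 270 (y) by 75 mm high, walls and floor 5 mm. Origin under its centre; the two spoon bowls stick out over its -x wall.
- drainer: Folding white plastic drainer, fixed. Origin on the counter, between its two rails. Tray: 220 mm along x, y from -160 to +120 mm, lip 14 mm high. Crossed legs at x = -100 and +100 mm hold two parallel round rails along x. The -y end is the low, drip end, where the spoon's bowl belongs.
- rail_low: Lower rail of the drainer: round bar of 8 mm diameter, 200 mm long along its x; origin at the middle of its axis, 51 mm above the counter, so its top is at 55 mm (drainer y = -45 mm).
- rail_high: Higher rail of the drainer: the same bar with its axis 81 mm above the counter, top at 85 mm (drainer y = +95 mm). A spoon resting on both rails slopes by about 12 degrees down to the bowl.
- brush: Wooden dish brush lying in the crate between the spoons, 180 mm long, 45 mm wide, 28 mm high. Leave it.
- scraper: Small steel scraper with black handle on the crate floor, 145 mm long. Leave it.
- grater: Flat steel grater with black handle on the crate floor, 180 mm long. Leave it.
- cup: Terracotta cup on the counter, 74 mm across, 85 mm high, origin under its centre. Bystander.
- pan_lid: White enamel pan lid lying on the counter, 160 mm across, black knob up to 45 mm, origin under its centre. Bystander.
- soap_dispenser: White plastic press-button soap dispenser, 72 mm across, 176 mm high, origin under its centre. Bystander.

How it is judged:
By the outcome, as a careful person would: the job done as asked, in the order asked, and still so for the second after the job is handed in, with the robot touching nothing.
It also fails if it takes over 61 s, if anything falls off the work surface, if the arm or the gripper's body presses on something with over 40 N, if the wrist force passes 120 N, or if a joint passes its speed limit or range.

ROBOT

A 6-joint arm with a two-finger parallel gripper is mounted at the origin on the work surface. World frame = base frame: x ahead of the robot, y to its left, z up, the work surface at z = 0. Lengths are in m, angles in rad, forces in N, time in s.
With the tool pointing down it reaches from about 0.35 to 0.775 m from the base axis. Payload 7.3 kg.
Tool frame: the origin (TCP) lies midway between the tips of the shut fingers; the grasp point (between the pads) lies 19 mm behind it (tcp_to_grasp is the distance from the TCP to the grasp point, in m); z points along the fingers, y is the line along which they close (so a half turn about z gives the same grasp; the last joint's range is limited). The gripper opens to 92 mm and grips with 3 to 60 N. Pads are 19 mm wide; open, the fingers measure 130 mm over their backs; the gripper's body (75 mm by 190 mm) begins 47 mm behind the grasp point.
Start: joints at [1.07, 0.342, 1.524, -0, 1.275, -0.146], TCP at [0.182, 0.492, 0.204] pointing down, gripper open.
Joint ranges: [-2.53, 2.53], [-0.77, 2.02], [0.04, 2.7], [-1, 4.14], [0.28, 2.66], [-3.11, 3.11]. Speed limits (rad/s): [2.57, 2.57, 3.14, 3.14, 3.14, 3.14].

INTERFACE

Orientations are given as [roll, pitch, yaw] about the fixed x, y, z axes, in that order (R = Rz(yaw) Ry(pitch) Rx(roll)).
In Python, from cell import observe, read_camera, calibration, hand_in, tcp_to_grasp gives the robot as it stands.
- The arm moves only by the tool send_rows, never from a script. Its argument "targets" is a list of rows, each a list of 5 numbers: the opening, from 0 (shut) to 1 (fully open), then the shift along the world's x, y, z in m, then the turn about the world's z in rad. A call has 1 to 5 rows; each row shifts and turns the commanded pose from where the row before left it; what a row does not reach is not made up. A row lasts 1/10 s, in which the tool goes at most 50 mm and 8.59 degrees, less where a joint would pass 70% of its speed; a pose out of reach is approached as far as the arm can. A call is refused whole if a number of a shift passes 0.05 or a number of a turn 0.15, either way. A call with a gripper value outside its range is refused whole. The fingers move at their own pace and stop on an object; "grip_force" is the grip in N (left out, the last holds). Time passes only in rows, so rows that do not move let the fingers close. It gives the time, the measured TCP pose, the force, the opening and the grip force at its end, in the units of the state.
- observe(): the state, without advancing time (a new reading comes with each control period).
- read_camera(name): name is "side" or "top"; returns (picture, depth): 420x560x3 uint8, red, green, blue; 420x560 float32, m along the optical axis (not along the pixel's ray), 0 where there is no reading.
- calibration(name): a dict with "intrinsics" (3x3 intrinsics, pixels), "k1" (the pictures are not rectified: a ray, as slopes to the right and down, at radius r is drawn at 1 + k1 r^2 times it, then the intrinsics apply), "world_to_cam" (4x4, takes a point from world to camera coordinates). Camera axes: x right, y up, looking along -z (the intrinsics and any distortion apply to the point x, -y, -z); pixel columns grow to the right and rows downward; lengths in m; the calibration is good to about 2 mm. A picture is of the moment at which its call begins. calibration takes no time and is no camera call.
- hand_in(): hands the job in; it is judged then, once.
The state is a dict: "time": time; "qpos": joint angles; "qvel": joint speeds; "joint_efforts": joint torques, N m; "tool_pos": TCP position; "tool_rot": TCP orientation; "contact_force": force on the tool from outside, world axes, zero at the start; "torque": the same for the moment, N m; "opening": finger opening in m; "grip_force": force on a finger pad.
Only numpy, scipy, OpenCV 4.12 (cv2) and the standard library are available. Lean on these libraries where they do the work, as an engineer would, in place of code of your own. Each camera call takes 0.05 s, during which the arm holds its last target. There are 200 camera calls.

## Working session

There is one attempt and no reset: what is moved stays moved. The work goes in short steps, Python scripts to look and compute and a tool call to move; the robot and the scene stay as the last step left them, time stands still between calls to the robot, and variables do not carry over. Pictures are saved under pics/ and viewed, at most 10 in all, crops included, and the job is handed in when it is done.

Besides the shell and the picture viewer there is one more tool, called after "Request:" as a command line: name --pt "numbers of a row" for each row, then --argument value for the rest. send_rows: Moves the arm, as the interface text tells. Its arguments: {"type":"object","properties":{"targets":{"type":"array","items":{"type":"array","items":{"type":"number"}}},"grip_force":{"type":"number"}},"required":["targets"]}

```bash
ls; mkdir -p pics
cat > h.py <<'E'
import numpy as np, cv2
from cell import *
def save(name,fn):
    p,d=read_camera(name); cv2.imwrite('pics/'+fn+'.png',p[:,:,::-1]); np.savez('pics/'+fn+'.npz',p=p,d=d)
def ray(name,u,v):
    c=calibration(name);K=np.array(c["intrinsics"]);k=c["k1"]
    a=np.array([(u-K[0,2])/K[0,0],(v-K[1,2])/K[1,1]]);s=a.copy()
    for _ in range(30): s=a/(1+k*(s@s))
    return np.array([s[0],-s[1],-1.]),np.linalg.inv(np.array(c["world_to_cam"]))
def world(name,fn,u,v,w=1):
    d=np.load('pics/'+fn+'.npz')['d']; q=d[v-w:v+w+1,u-w:u+w+1]; z=np.median(q[q>0])
    r,T=ray(name,u,v); return (T@np.append(r*z,1))[:3]
def proj(name,P):
    c=calibration(name);K=np.array(c["intrinsics"]);p=(np.array(c["world_to_cam"])@np.append(P,1))[:3]
    s=np.array([p[0],-p[1]])/-p[2]; s=s*(1+c["k1"]*(s@s)); return K[0,0]*s[0]+K[0,2],K[1,1]*s[1]+K[1,2]
def cloud(name,fn):
    d=np.load('pics/'+fn+'.npz')['d'];c=calibration(name);K=np.array(c["intrinsics"])
    v,u=np.mgrid[:420,:560];uv=np.stack([u,v],-1).reshape(-1,1,2).astype(float)
    s=cv2.undistortPoints(uv,K,np.array([c["k1"],0,0,0]))[:,0]
    P=np.c_[s[:,0],-s[:,1],-np.ones(len(s)),np.ones(len(s))]*1.0
    z=d.reshape(-1,1);P[:,:3]*=z
    W=(P@np.linalg.inv(np.array(c["world_to_cam"])).T)[:,:3];W[z[:,0]==0]=np.nan
    return W.reshape(420,560,3)
E
python3 - <<'E'
from h import *
save('top','t0');save('side','s0')
o=observe();print(o);print(tcp_to_grasp)
for n in('top','side'):print(np.linalg.inv(np.array(calibration(n)["world_to_cam"])).round(3))
E
```

```text
pics
{'time': 0.1, 'qpos': array([ 1.06999746e+00,  3.42640991e-01,  1.52491421e+00, -1.83978369e-05,
        1.27540660e+00, -1.46011463e-01]), 'qvel': array([ 0.00149232,  0.00022146, -0.0025942 ,  0.0009178 , -0.0015577 ,
        0.00036198]), 'joint_efforts': array([ 1.25635561e-03, -4.32003236e+01, -2.44696265e+01,  7.18443585e-02,
        5.24819177e-02, -3.91360459e-05]), 'tool_pos': array([0.18217932, 0.49195699, 0.20292329]), 'tool_rot': array([-3.14023552e+00, -1.81794810e-04,  2.78681050e+00]), 'contact_force': array([-0.49440375,  0.50898337, -0.41071248]), 'torque': array([0.01090951, 0.01133351, 0.01767653]), 'grip_force': 0.0, 'opening': 0.09171365286611806}
0.0188
[[ 1.800e-02  9.940e-01 -1.080e-01  4.710e-01]
 [-1.000e+00  1.800e-02 -1.000e-03  5.300e-02]
 [ 1.000e-03  1.080e-01  9.940e-01  1.273e+00]
 [ 0.000e+00  0.000e+00  0.000e+00  1.000e+00]]
[[ 0.752  0.402 -0.523 -0.023]
 [-0.659  0.471 -0.586 -0.7  ]
 [ 0.011  0.785  0.619  0.864]
 [ 0.     0.     0.     1.   ]]
```

View pics/t0.png

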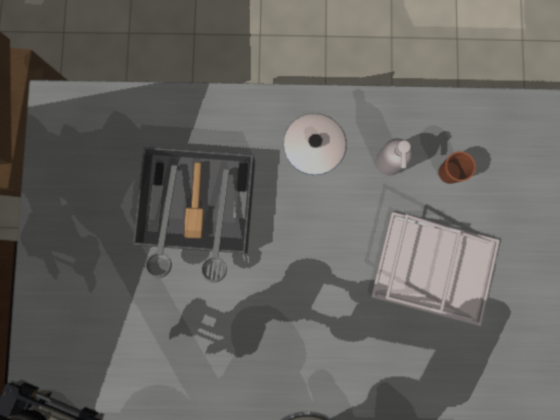

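View pics/s0.png

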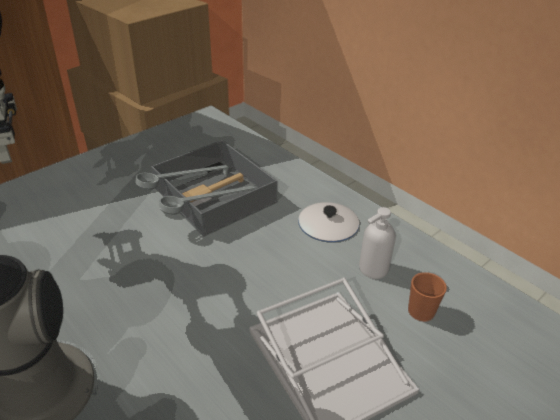

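The slotted spoon is the one on the right in the top view, with its bowl near (215,269). The plain bowl is at (159,264). The drainer's rails run near (398,255) and (452,270). Next I'll enlarge both areas.

Run:
```python
from h import *
t=cv2.imread('pics/t0.png');s=cv2.imread('pics/s0.png')
f=lambda im,x,y,w,h,k:cv2.resize(im[y:y+h,x:x+w],None,fx=k,fy=k,interpolation=cv2.INTER_CUBIC)
a=np.zeros((600,800,3),np.uint8)
a[:300,:400]=np.clip(f(t,185,160,80,60,5).astype(float)*1.6,0,255)   # handle upper
a[300:,:400]=np.clip(f(t,185,230,80,60,5).astype(float)*1.6,0,255)
a[:300,400:]=np.clip(f(s,150,170,133,100,3.0)[:300,:400].astype(float)*1.3,0,255)[:300,:399].shape and cv2.resize(np.clip(f(s,150,170,133,100,3.0).astype(float)*1.3,0,255),(400,300))
a[300:,400:]=f(t,365,195,140,140,3)[60:360,:400] if 0 else cv2.resize(t[200:330,362:535],(400,300))
cv2.imwrite('pics/c1.png',a)
W=cloud('top','t0')
for u,v in [(215,269),(212,258),(216,245),(219,225),(223,195),(226,172)]: print(u,v,world('top','t0',u,v).round(4))
S=cloud('side','s0')
for nm,C in(('top',W),('side',S)):
  for y0 in (0,):
    m=(C[...,2]>.05)&(C[...,2]<.12)
    for lab,r in (('bowl',[.28,.40,.04,.14]),('drain',[.15,.5,-.45,-.15])):
        k=m&(C[...,0]>r[0])&(C[...,0]<r[1])&(C[...,1]>r[2])&(C[...,1]<r[3])
        print(nm,lab,k.sum(),np.nanmedian(C[k],0),C[k].min(0) if k.any() else 0,C[k].max(0) if k.any() else 0)
```

```text
215 269 [0.4619 0.2281 0.0683]
212 258 [0.4879 0.2346 0.0793]
216 245 [0.519  0.2264 0.0773]
219 225 [0.5681 0.2227 0.0636]
223 195 [0.6442 0.2176 0.0468]
226 172 [0.7051 0.2141 0.0311]
top bowl 0 [nan nan nan] 0 0
top drain 496 [ 0.41269976 -0.24789915  0.06327921] [ 0.36616387 -0.35204644  0.05002956] [ 0.49888288 -0.17807543  0.08853318]
side bowl 0 [nan nan nan] 0 0
side drain 789 [ 0.40344367 -0.26326707  0.05878254] [ 0.36533547 -0.35643557  0.05004506] [ 0.49984388 -0.1797096   0.08772127]
  return np.nanmean(a, axis, out=out, keepdims=keepdims)
```

View pics/c1.png

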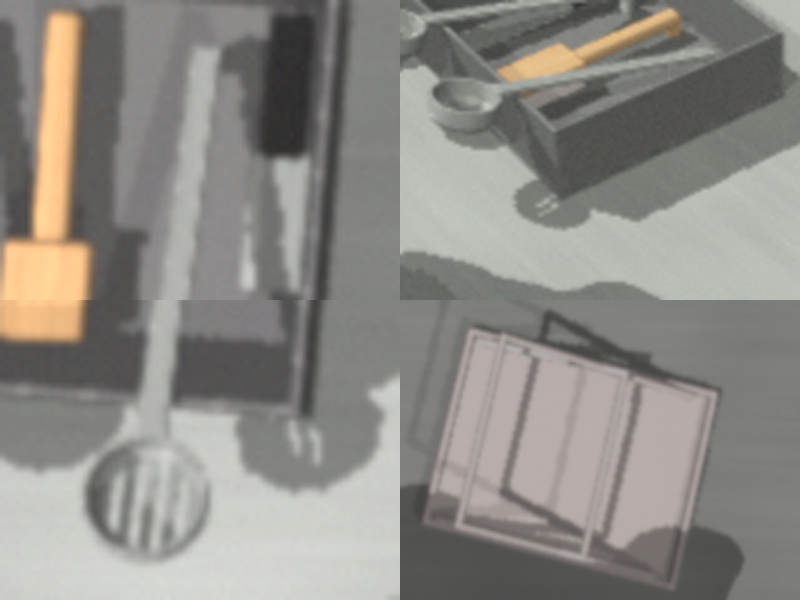

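Run:
```python
from h import *
T=cloud('top','t0').reshape(-1,3);S=cloud('side','s0').reshape(-1,3)
def sel(C,x,y,z):
    return C[(C[:,0]>x[0])&(C[:,0]<x[1])&(C[:,1]>y[0])&(C[:,1]<y[1])&(C[:,2]>z[0])&(C[:,2]<z[1])]
for n,C in(('top',T),('side',S)):
    H=sel(C,(.515,.70),(.195,.245),(.02,.1)); H=H[abs(H[:,2]-(.0776-(H[:,0]-.519)*.245))<.008]
    c=np.polyfit(H[:,0],H[:,1],1);e=np.polyfit(H[:,0],H[:,2],1)
    print(n,'handle',len(H),c,e,np.degrees(np.arctan(c[0])),np.degrees(np.arctan(e[0])),'at .519',np.polyval(c,.519),np.polyval(e,.519))
    B=sel(C,(.40,.505),(.18,.28),(.04,.13));print('bowl',len(B),np.percentile(B,[1,50,99],axis=0).round(4).tolist(), 'bbox mid',((np.percentile(B,1,axis=0)+np.percentile(B,99,axis=0))/2).round(4))
    for zl in((.047,.062),(.077,.092)):
        R=sel(C,(.2,.6),(-.5,-.1),zl)
        best=None
        for k in range(300):
            a,b=R[np.random.choice(len(R),2,False)][:,:2]
            if np.linalg.norm(b-a)<.05: continue
            nn=np.array([-(b-a)[1],(b-a)[0]])/np.linalg.norm(b-a); m=abs((R[:,:2]-a)@nn)<.005
            if best is None or m.sum()>best.sum():best=m
        Q=R[best];m0=Q.mean(0);u,s,vt=np.linalg.svd(Q[:,:2]-m0[:2]);d=vt[0]*np.sign(vt[0][0]);tt=(Q[:,:2]-m0[:2])@d
        mid=m0[:2]+d*(np.percentile(tt,1)+np.percentile(tt,99))/2
        print('rail',zl,len(R),len(Q),'mid',mid.round(4),'yaw',np.degrees(np.arctan2(d[1],d[0])).round(2),'len',np.ptp(tt).round(3),'ztop',np.percentile(Q[:,2],90).round(4))
```

```text
top handle 426 [-0.05771836  0.25559805] [-0.24933195  0.2066102 ] -3.3033534198813146 -14.000213157631121 at .519 0.22564222136692083 0.07720691088149537
bowl 448 [[0.4317, 0.1967, 0.0615], [0.4662, 0.2298, 0.0741], [0.5045, 0.2571, 0.098]] bbox mid [0.4681 0.2269 0.0798]
rail (0.047, 0.062) 462 291 mid [ 0.4668 -0.3407] yaw -13.97 len 0.207 ztop 0.0569
rail (0.077, 0.092) 357 301 mid [ 0.5003 -0.2046] yaw -13.67 len 0.205 ztop 0.087
side handle 251 [-0.05748605  0.2529491 ] [-0.25010023  0.20617272] -3.2900870007172776 -14.041648421643382 at .519 0.2231138407664745 0.0763706999907503
bowl 477 [[0.4313, 0.1818, 0.0427], [0.468, 0.222, 0.0797], [0.5048, 0.2567, 0.0974]] bbox mid [0.4681 0.2193 0.07  ]
rail (0.047, 0.062) 730 435 mid [ 0.4642 -0.3428] yaw -13.94 len 0.208 ztop 0.0562
rail (0.077, 0.092) 459 375 mid [ 0.497  -0.2073] yaw -13.82 len 0.208 ztop 0.0856
```

Request:
send_rows --pt "1 0.015 -0.014 0 -0.149" --pt "1 0.015 -0.014 0 -0.149" --pt "1 0.015 -0.014 0 -0.149" --pt "1 0.015 -0.014 0 -0.149" --pt "1 0.015 -0.014 0 -0.149" --grip_force 45

```text
time: 0.6
tool_pos: [0.2577, 0.4216, 0.2032]
tool_rot: [-3.141, 0.0, 2.036]
contact_force: [0.6, 0.3, -0.6]
opening: 0.0921
grip_force: 0.0
```

Request:
send_rows --pt "1 0.015 -0.014 0 -0.149" --pt "1 0.015 -0.014 0 -0.149" --pt "1 0.015 -0.014 0 -0.149" --pt "1 0.015 -0.014 0 -0.149" --pt "1 0.015 -0.014 0 -0.149"

```text
time: 1.1
tool_pos: [0.3327, 0.3515, 0.2032]
tool_rot: [-3.141, 0.001, 1.291]
contact_force: [0.1, -1.2, -1.6]
opening: 0.0918
grip_force: 0.0
```

Request:
send_rows --pt "1 0.015 -0.014 0 -0.149" --pt "1 0.015 -0.014 0 -0.149" --pt "1 0.015 -0.014 0 -0.149" --pt "1 0.015 -0.014 0 -0.149" --pt "1 0.015 -0.014 0 -0.149"

```text
time: 1.6
tool_pos: [0.4077, 0.2816, 0.2032]
tool_rot: [-3.142, 0.001, 0.546]
contact_force: [0.2, -0.4, -0.9]
opening: 0.0919
grip_force: 0.0
```

Request:
send_rows --pt "1 0.014 -0.014 0 -0.149" --pt "1 0.014 -0.014 0 -0.149" --pt "1 0.014 -0.014 0 -0.149" --pt "1 0.01 -0.012 0 -0.149" --pt "1 0 0 0 0"

```text
time: 2.1
tool_pos: [0.4602, 0.227, 0.203]
tool_rot: [3.141, 0.001, -0.049]
contact_force: [-0.0, 0.7, 0.3]
opening: 0.0916
grip_force: 0.0
```

Request:
send_rows --pt "1 -0.001 0.001 -0.03 -0.009" --pt "1 0 0 -0.03 0" --pt "1 0 0 -0.03 0" --pt "1 0 0 -0.02 0" --pt "1 0 0 -0.01 0"

```text
time: 2.6
tool_pos: [0.4567, 0.2294, 0.0816]
tool_rot: [3.14, 0.004, -0.05]
contact_force: [-0.2, -0.3, 0.7]
opening: 0.0918
grip_force: 0.0
```

Request:
send_rows --pt "1 0 0 -0.011 0" --pt "0.75 0 0 0 0" --pt "0.7 0 0 0 0" --pt "0.6 0 0 0 0" --pt "0.5 0 0 0 0"

```text
time: 3.1
tool_pos: [0.4589, 0.2295, 0.0733]
tool_rot: [-3.141, -0.001, -0.053]
contact_force: [0.1, 0.2, -0.6]
opening: 0.0645
grip_force: 0.0
```

Request:
send_rows --pt "0.4 0 0 0 0" --pt "0.4 0 0 0 0" --pt "0.4 0 0 0 0"

```text
time: 3.4
tool_pos: [0.4584, 0.2293, 0.0727]
tool_rot: [-3.142, -0.0, -0.053]
contact_force: [-0.1, -0.7, -0.7]
opening: 0.0406
grip_force: 0.0
```

Run:
```python
from h import *
save('top','t1');save('side','s1');print(observe()['opening'],observe()['grip_force'])
t=cv2.imread('pics/t1.png');s=cv2.imread('pics/s1.png')
a=np.hstack([cv2.resize(t[200:320,160:270],(400,436)),cv2.resize(s[120:240,110:220],(400,436))])
cv2.imwrite('pics/c2.png',np.clip(a*1.5,0,255))
```

```text
0.03762656064575137 0.0[ WARN:0@1.350] global loadsave.cpp:1063 imwrite_ Unsupported depth image for selected encoder is fallbacked to CV_8U.
```

View pics/c2.png

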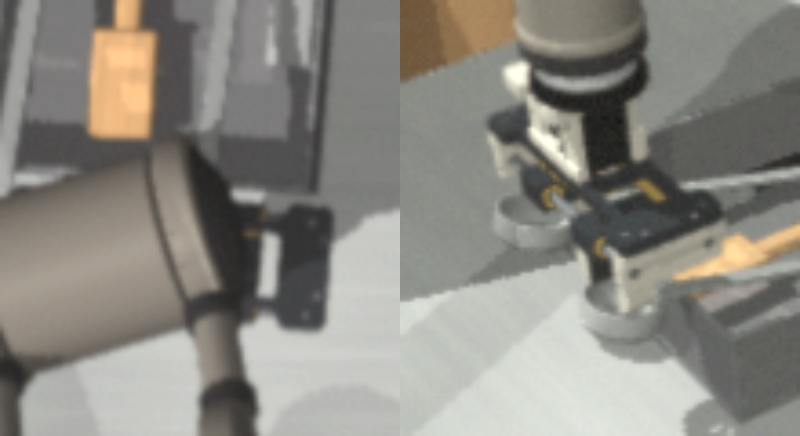

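Run:
```python
from h import *
o=observe();print(o['tool_pos'],o['opening'],o['contact_force'])
a=o['tool_pos']
for n,P in(('tcp',a),('grasp',a+[0,0,.019]),('body',a+[0,0,.066]),('rimc',np.array([.461,.228,.09])),('rim+y',np.array([.461,.258,.09])),('rim-y',np.array([.461,.198,.09])),('rim-x',np.array([.431,.228,.097]))):
    u,v=proj('side',P);print(n,round(u),round(v),'crop',round(400+(u-110)*3.64),round((v-120)*3.64))
s=cv2.imread('pics/s1.png');s0=cv2.imread('pics/s0.png')
c=lambda s:cv2.resize(s[155:235,140:220],(400,400),interpolation=cv2.INTER_CUBIC).astype(float)
cv2.imwrite('pics/c3.png',np.clip(np.hstack([c(s),c(s0)])*1.4,0,255).astype(np.uint8))
```

```text
[0.45838241 0.22932264 0.07259352] 0.03762656064575137 [0.07478827 0.27859172 0.3129421 ]
tcp 171 207 crop 620 318
grasp 170 201 crop 617 296
body 167 186 crop 609 240
rimc 171 202 crop 622 298
rim+y 165 196 crop 598 278
rim-y 177 207 crop 646 318
rim-x 160 204 crop 583 307
```

View pics/c3.png

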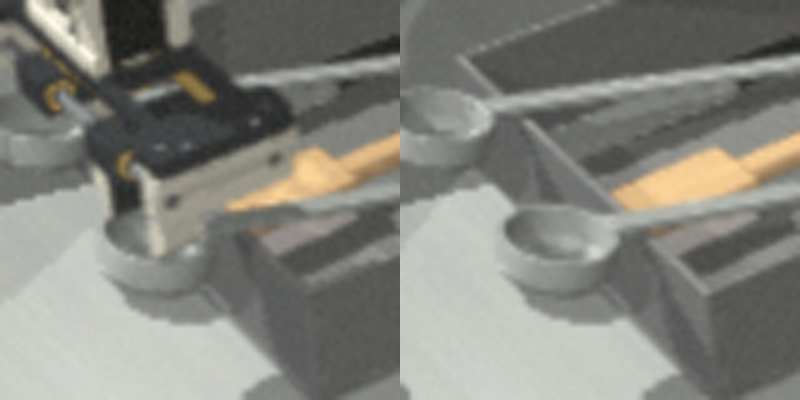

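Run:
```python
from h import *
for n in('side',):
  W=cloud(n,n[0]+'1')
  for v in range(186,216,2):
    print(v,' '.join('%d,%d,%d'%tuple((W[v,u]*1000-[458,229,0]).round()) for u in range(156,186,3)))
```

```text
186 22,107,71 -37,-31,173 -38,-48,182 -33,-53,183 -40,-79,200 -36,-87,202 -33,-94,205 -25,-95,202 -20,-98,201 -10,-95,195
188 57,182,7 -8,30,121 -38,-45,175 -33,-50,175 -40,-80,195 -40,-93,203 -35,-97,202 -26,-94,196 -18,-94,193 -11,-95,190
190 57,182,0 -8,32,113 -39,-47,171 -33,-49,169 -35,-67,180 -40,-92,197 -35,-96,196 -26,-93,190 -20,-96,189 -9,-89,180
192 51,172,2 -9,31,108 -8,17,115 1,19,110 10,20,105 -40,-90,189 -34,-93,188 -23,-86,180 -16,-87,177 -8,-86,172
194 46,165,1 54,162,-1 -9,18,109 -1,17,106 8,18,101 -39,-87,182 -32,-88,179 -23,-85,173 -17,-87,172 -9,-88,169
196 42,158,0 47,149,2 -9,19,103 -1,18,99 10,23,91 -39,-86,176 -32,-87,173 -25,-88,170 -16,-85,164 -12,-91,166
198 39,153,-3 43,144,0 -7,24,92 3,28,85 11,26,83 -40,-85,170 -32,-86,167 -26,-88,165 9,-39,121 39,0,84Traceback (most recent call last):
  File "<stdin>", line 5, in <module>
  File "<stdin>", line 5, in <genexpr>
ValueError: cannot convert float NaN to integer
```

Run:
```python
from h import *
W=np.nan_to_num(cloud('side','s1'),nan=9)
for v in range(192,218,2):
    print(v,' '.join('%d,%d,%d'%tuple((W[v,u]*1000-[458,229,0]).round()) for u in range(159,186,2)))
```

```text
192 -9,31,108 -9,20,114 -5,18,113 1,19,110 6,18,108 -41,-83,187 -40,-90,189 -37,-95,191 -32,-94,189 -23,-86,180 -18,-87,178 -14,-89,177 -8,-86,172 -3,-87,170
194 54,162,-1 -9,23,106 -5,20,106 -1,17,106 6,19,102 -40,-80,179 -39,-87,182 -33,-86,178 -29,-87,177 -23,-85,173 -17,-83,169 -14,-87,170 -9,-88,169 -4,-88,166
196 47,149,2 -9,24,100 -7,17,103 -1,18,99 4,17,97 -12,-23,127 -39,-86,176 -35,-87,174 -28,-84,169 -25,-88,170 -20,-88,168 -16,-89,167 -12,-91,166 82,65,33
198 43,144,0 -12,20,97 -9,15,98 3,28,85 7,25,85 13,26,81 -40,-85,170 -35,-86,168 -32,-90,169 -26,-88,165 -20,-86,161 35,3,84 39,0,84 42,-5,85
200 39,137,-1 -11,23,89 -5,25,85 1,26,81 7,26,78 13,27,75 8542,8771,9000 -36,-87,164 -5,-39,121 0,-38,118 5,-40,117 32,0,81 34,-8,84 39,-9,83
202 32,125,2 -12,24,82 -7,22,81 -3,20,80 6,27,72 11,26,70 -11,-29,112 -12,-40,119 -7,-40,116 -1,-39,113 5,-38,109 31,-1,75 28,-16,86 47,7,62
204 -24,12,89 -25,-2,98 -8,22,75 -2,23,72 2,20,71 7,18,70 -11,-27,105 -10,-36,110 -6,-37,108 24,9,67 28,5,67 28,-6,73 23,-25,87 48,9,55
206 -24,13,82 -26,-1,91 -24,-8,94 -20,-12,95 -18,-18,97 2,10,71 -12,-26,99 11,6,69 16,5,67 22,6,63 24,-1,66 15,-28,86 23,-23,80 49,12,46
208 18,101,2 -28,-4,88 -25,-8,88 -22,-13,90 -18,-17,91 -16,-22,92 -12,-25,92 -8,-28,92 -3,-30,90 1,-33,90 6,-33,88 15,-27,80 27,-15,67 48,13,40
210 15,97,0 18,91,1 -25,-8,83 -24,-17,87 -22,-23,90 -18,-25,89 -13,-26,87 -7,-26,84 -5,-32,86 2,-28,80 6,-31,80 13,-29,76 49,27,24 49,15,31
212 8,85,3 14,85,0 19,83,-1 -24,-15,80 -22,-20,82 -18,-24,82 -14,-27,82 -9,-28,80 -4,-28,77 -2,-34,80 5,-31,74 51,41,8 51,31,14 47,13,26
214 8,87,-5 11,81,-3 12,72,2 16,67,3 21,65,2 -16,-19,72 -13,-24,73 -9,-26,73 -3,-25,68 43,51,-1 46,46,0 51,43,-1 49,29,9 50,19,15
216 0,73,1 7,75,-4 8,65,1 14,66,-2 18,61,-1 22,57,-1 25,52,1 28,46,3 34,47,-1 38,43,-1 44,42,-3 46,35,0 51,33,-1 48,18,10
```

The depth shows the real fingertips at z ≈ 0.095, about 23 mm above the reported TCP. The body is too high by the same amount, so the fingers closed above the bowl without touching anything. I'll reopen, go 23 mm lower and close again.

Request:
send_rows --pt "1 0 0 0 0" --pt "1 0 0 0 0" --pt "1 0 0 0 0" --pt "1 0 0 0 0" --pt "1 0 0 0 0"

```text
time: 4.0
tool_pos: [0.4584, 0.2293, 0.0725]
tool_rot: [3.141, 0.0, -0.053]
contact_force: [-0.6, 0.7, -0.8]
opening: 0.0728
grip_force: 0.0
```

Request:
send_rows --pt "1 0 0 0 0" --pt "1 0.001 -0.001 -0.012 0" --pt "1 0 0 -0.01 0" --pt "1 0 0 0 0" --pt "0.75 0 0 0 0"

```text
time: 4.5
tool_pos: [0.459, 0.2282, 0.0499]
tool_rot: [3.141, 0.001, -0.053]
contact_force: [-0.2, 0.3, -0.8]
opening: 0.0874
grip_force: 0.0
```

Request:
send_rows --pt "0.7 0 0 0 0" --pt "0.65 0 0 0 0" --pt "0.5 0 0 0 0" --pt "0.4 0 0 0 0" --pt "0.4 0 0 0 0"

```text
time: 5.0
tool_pos: [0.4596, 0.2284, 0.0507]
tool_rot: [-3.142, -0.0, -0.053]
contact_force: [1.1, -0.2, 0.4]
opening: 0.0593
grip_force: 45.0
```

Request:
send_rows --pt "0.4 0 0 0.005 0" --pt "0.4 0 0 0.01 0" --pt "0.4 0 0 0.015 0" --pt "0.4 0 0 0.015 0" --pt "0.4 0 0 0.015 0" --grip_force 58

```text
time: 5.5
tool_pos: [0.4593, 0.2283, 0.1118]
tool_rot: [-3.142, -0.0, -0.053]
contact_force: [-0.0, 0.7, -0.7]
opening: 0.0588
grip_force: 58.0
```

Request:
send_rows --pt "0.4 0 0 0.015 0" --pt "0.4 0 0 0.015 0" --pt "0.4 0 0 0.015 0" --pt "0.4 0 0 0.01 0" --pt "0.4 0 0 0.005 0"

```text
time: 6.0
tool_pos: [0.4597, 0.2285, 0.1719]
tool_rot: [-3.141, -0.002, -0.053]
contact_force: [0.0, 0.1, -1.6]
opening: 0.0594
grip_force: 58.0
```

Run:
```python
from h import *
save('top','t2');save('side','s2');print(observe()['opening'],observe()['grip_force'])
t=cv2.imread('pics/t2.png');s=cv2.imread('pics/s2.png')
a=np.hstack([cv2.resize(t[140:300,120:280],(400,400)),cv2.resize(s[90:250,110:270],(400,400))])
cv2.imwrite('pics/c4.png',np.clip(a*1.4,0,255).astype(np.uint8))
for n in('top','side'):
    W=np.nan_to_num(cloud(n,n[0]+'2'),nan=9).reshape(-1,3)
    m=(W[:,0]>.5)&(W[:,0]<.74)&(abs(W[:,1]-.222)<.02)&(W[:,2]>.02)&(W[:,2]<.25)
    H=W[m]
    for x in np.arange(.50,.74,.02):
        k=abs(H[:,0]-x)<.01
        if k.any():print(n,round(x,2),k.sum(),np.percentile(H[k,2],[10,50,90]).round(3),np.median(H[k,1]).round(3))
```

```text
0.058960009027893806 57.999539002776146
top 0.5 29 [0.06  0.073 0.077] 0.217
top 0.52 27 [0.194 0.196 0.198] 0.222
top 0.54 60 [0.188 0.192 0.195] 0.224
top 0.56 61 [0.183 0.185 0.19 ] 0.222
top 0.58 60 [0.176 0.18  0.184] 0.221
top 0.6 54 [0.173 0.176 0.178] 0.221
top 0.62 57 [0.166 0.171 0.174] 0.219
top 0.64 52 [0.161 0.165 0.168] 0.218
top 0.66 55 [0.156 0.159 0.162] 0.217
top 0.68 53 [0.15  0.153 0.157] 0.216
top 0.7 56 [0.143 0.148 0.151] 0.215
top 0.72 6 [0.143 0.145 0.147] 0.215
side 0.5 135 [0.027 0.055 0.075] 0.222
side 0.52 28 [0.194 0.196 0.2  ] 0.22
side 0.54 30 [0.188 0.192 0.195] 0.219
side 0.56 29 [0.184 0.187 0.19 ] 0.219
side 0.58 28 [0.178 0.18  0.183] 0.218
side 0.6 28 [0.172 0.175 0.178] 0.217
side 0.62 25 [0.168 0.17  0.173] 0.217
side 0.64 30 [0.162 0.165 0.167] 0.215
side 0.66 27 [0.156 0.159 0.161] 0.213
side 0.68 24 [0.15  0.154 0.157] 0.212
side 0.7 56 [0.126 0.138 0.15 ] 0.211
```

View pics/c4.png

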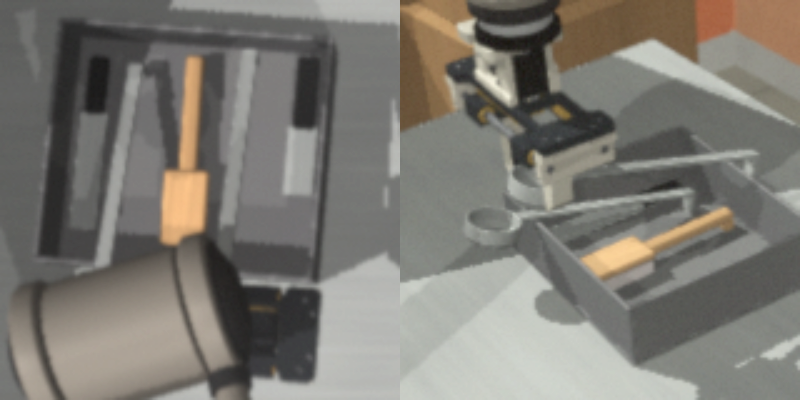

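Request:
send_rows --pt "0.4 -0.004 -0.012 0.005 0" --pt "0.4 -0.009 -0.025 0 0" --pt "0.4 -0.009 -0.027 0 0" --pt "0.4 -0.009 -0.027 0 0" --pt "0.4 -0.009 -0.027 0 0"

```text
time: 6.6
tool_pos: [0.418, 0.1087, 0.1751]
tool_rot: [3.141, 0.001, -0.053]
contact_force: [-0.1, -0.4, -1.0]
opening: 0.0592
grip_force: 58.0
```

Request:
send_rows --pt "0.4 -0.009 -0.027 0 0" --pt "0.4 -0.009 -0.027 0 0" --pt "0.4 -0.009 -0.025 0 0" --pt "0.4 -0.005 -0.015 0 0" --pt "0.4 -0.003 -0.006 0 0"

```text
time: 7.1
tool_pos: [0.3832, 0.0089, 0.1753]
tool_rot: [3.141, 0.001, -0.055]
contact_force: [-0.5, 1.0, -1.3]
opening: 0.0588
grip_force: 58.0
```

Request:
send_rows --pt "0.4 0 0 -0.015 0" --pt "0.4 0 0 -0.025 0" --pt "0.4 0 0 -0.03 0" --pt "0.4 0 0 -0.025 0" --pt "0.4 0 0 -0.014 0"

```text
time: 7.6
tool_pos: [0.3828, 0.0107, 0.0647]
tool_rot: [-3.141, 0.003, -0.053]
contact_force: [1.0, -0.7, -0.4]
opening: 0.0595
grip_force: 58.0
```

Request:
send_rows --pt "0.4 0 0 -0.008 0" --pt "0.4 0 0 -0.006 0" --pt "0.4 0 0 -0.003 0"

```text
time: 7.9
tool_pos: [0.3845, 0.0104, 0.0494]
tool_rot: [3.142, -0.0, -0.053]
contact_force: [-0.5, 0.1, -0.8]
opening: 0.0593
grip_force: 58.0
```

Request:
send_rows --pt "0.4 0 0 -0.004 0" --pt "0.4 0 0 -0.006 0" --pt "0.4 0 0 -0.006 0" --pt "0.4 0 0 -0.006 0" --pt "0.4 0 0 -0.006 0" --grip_force 25

```text
time: 8.4
tool_pos: [0.3844, 0.0103, 0.0211]
tool_rot: [3.141, -0.0, -0.053]
contact_force: [-1.3, -0.4, 0.6]
opening: 0.06
grip_force: 25.0
```

Request:
send_rows --pt "0.4 0 0 -0.006 0" --pt "0.4 0 0 -0.006 0" --pt "0.4 0 0 -0.006 0" --pt "0.4 0 0 -0.005 0" --pt "0.4 0 0 0 0"

```text
time: 8.9
tool_pos: [0.3843, 0.0103, -0.002]
tool_rot: [3.142, 0.001, -0.053]
contact_force: [-1.9, 1.0, -0.4]
opening: 0.0599
grip_force: 25.0
```

```bash
cat > hd.py <<'E'
from h import *
def handle(fn,x0,x1,yc,w=.02,z0=.012,z1=.12):
    for n in('top','side'):
        W=np.nan_to_num(cloud(n,n[0]+fn),nan=9).reshape(-1,3)
        H=W[(W[:,0]>x0)&(W[:,0]<x1)&(abs(W[:,1]-yc)<w)&(W[:,2]>z0)&(W[:,2]<z1)]
        print(n,len(H))
        if len(H)<10: continue
        e=np.polyfit(H[:,0],H[:,2],1);c=np.polyfit(H[:,0],H[:,1],1)
        print(' z@',x0,np.polyval(e,x0).round(4),'z@',x1,np.polyval(e,x1).round(4),'y@',np.polyval(c,[x0,x1]).round(4),'xrange',H[:,0].min().round(4),H[:,0].max().round(4))
E
python3 - <<'E'
from hd import *
save('top','t3');save('side','s3');handle('3',.45,.63,.01);print(observe()['tool_pos'],observe()['contact_force'])
handle('3',.60,.70,.0)
E
```

```text
top 408
 z@ 0.45 0.0352 z@ 0.63 0.0252 y@ [ 0.0063 -0.0028] xrange 0.4511 0.6285
side 308
 z@ 0.45 0.0352 z@ 0.63 0.025 y@ [ 0.0038 -0.0046] xrange 0.4714 0.6294
[ 0.38433685  0.01035073 -0.00154872] [-1.51180383 -0.39043753 -0.41567181]
top 99
 z@ 0.6 0.0267 z@ 0.7 0.0227 y@ [-0.0015 -0.0052] xrange 0.6001 0.6441
side 83
 z@ 0.6 0.028 z@ 0.7 0.0129 y@ [-0.003  -0.0133] xrange 0.6024 0.6428
```

Request:
send_rows --pt "0.4 0 0 -0.005 0" --pt "0.4 0 0 -0.004 0" --pt "0.4 0 0 -0.002 0" --pt "0.4 0 0 -0.001 0" --pt "0.4 0 0 0 0" --grip_force 20

```text
time: 9.5
tool_pos: [0.3842, 0.0104, -0.0136]
tool_rot: [3.142, 0.0, -0.053]
contact_force: [-0.2, -0.3, 0.4]
opening: 0.0604
grip_force: 20.0
```

Run:
```python
from hd import *
save('top','t4');save('side','s4');handle('4',.45,.63,.01);print(observe()['tool_pos'],observe()['contact_force'])
```

```text
top 406
 z@ 0.45 0.0264 z@ 0.63 0.0245 y@ [ 0.0062 -0.0028] xrange 0.451 0.6288
side 318
 z@ 0.45 0.0267 z@ 0.63 0.0244 y@ [ 0.0032 -0.0038] xrange 0.4694 0.6295
[ 0.3843356   0.01033362 -0.01344627] [-0.43696896  0.17617924  0.27549694]
```

Request:
send_rows --pt "0.4 0 0 -0.001 0" --pt "0.4 0 0 -0.001 0" --pt "0.4 0 0 0 0" --grip_force 10

```text
time: 9.9
tool_pos: [0.3844, 0.0103, -0.0155]
tool_rot: [3.141, -0.0, -0.053]
contact_force: [-0.3, 0.1, -0.9]
opening: 0.0604
grip_force: 10.0
```

Run:
```python
from hd import *
save('top','t5');save('side','s5');handle('5',.45,.63,.01);print(observe()['tool_pos'],observe()['contact_force'])
```

```text
top 403
 z@ 0.45 0.0248 z@ 0.63 0.0247 y@ [ 0.0062 -0.0027] xrange 0.4509 0.6287
side 323
 z@ 0.45 0.0251 z@ 0.63 0.0244 y@ [ 0.0034 -0.0041] xrange 0.4688 0.6295
[ 0.38445131  0.01031207 -0.01546096] [-1.65359626 -0.15739549 -0.73083476]
```

Request:
send_rows --pt "0.75 0 0 0 0" --pt "0.85 0 0 0 0" --pt "0.95 0 0 0 0" --pt "1 0 0 0 0" --pt "1 0 0 0 0"

```text
time: 10.5
tool_pos: [0.3844, 0.0103, -0.0154]
tool_rot: [3.141, -0.0, -0.053]
contact_force: [0.1, 0.5, -0.9]
opening: 0.091
grip_force: 0.0
```

Request:
send_rows --pt "1 0 0 0.01 0" --pt "1 0 0 0.02 0" --pt "1 0 0 0.03 0" --pt "1 0 0 0.03 0" --pt "1 0 0 0.02 0"

```text
time: 11.0
tool_pos: [0.3849, 0.0103, 0.0963]
tool_rot: [3.141, -0.002, -0.053]
contact_force: [0.9, 0.2, -0.3]
opening: 0.0918
grip_force: 0.0
```

Request:
send_rows --pt "1 -0.02 0.04 0.01 0" --pt "1 0 0.04 0 0" --pt "1 0 0.04 0 0" --pt "1 0 0.04 0 0"

```text
time: 11.4
tool_pos: [0.3641, 0.1718, 0.1049]
tool_rot: [-3.141, -0.001, -0.054]
contact_force: [1.1, -0.1, -0.6]
opening: 0.0915
grip_force: 0.0
```

Run:
```python
from hd import *
save('top','t6');save('side','s6');handle('6',.43,.63,.01);print(observe()['tool_pos'])
for n in('top','side'):
    W=np.nan_to_num(cloud(n,n[0]+'6'),nan=9).reshape(-1,3)
    B=W[(W[:,0]>.33)&(W[:,0]<.70)&(abs(W[:,1]-.005)<.045)&(W[:,2]>.015)&(W[:,2]<.04)]
    print(n,len(B),B.min(0).round(4),B.max(0).round(4),np.percentile(B,[1,99],axis=0).round(4).tolist())
    b=B[B[:,0]<.42];print(' bowl y',b[:,1].min().round(4),b[:,1].max().round(4))
p=cv2.imread('pics/s6.png');cv2.imwrite('pics/c5.png',p)
```

```text
top 449
 z@ 0.43 0.0245 z@ 0.63 0.0249 y@ [ 0.0073 -0.0028] xrange 0.4313 0.6289
side 411
 z@ 0.43 0.0242 z@ 0.63 0.0245 y@ [ 0.005  -0.0045] xrange 0.4301 0.6294
[0.36409708 0.17396809 0.10470815]
top 613 [ 0.3576 -0.02    0.0151] [0.6443 0.0372 0.0328] [[0.3583, -0.0173, 0.0174], [0.6416, 0.037, 0.0305]]
 bowl y -0.02 0.0372
side 683 [ 0.355  -0.0245  0.0151] [0.6417 0.0391 0.0295] [[0.3562, -0.0222, 0.0154], [0.6385, 0.0347, 0.0283]]
 bowl y -0.0245 0.0391
```

View pics/c5.png

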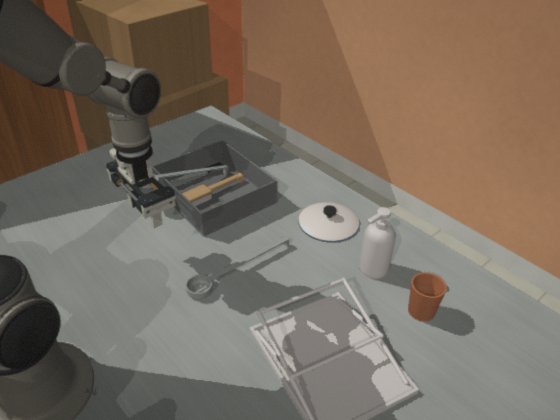

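Request:
send_rows --pt "0.8 0 -0.04 0 0" --pt "0.6 0.02 -0.04 0 0" --pt "0.5 0.04 -0.04 0 0" --pt "0.4 0.04 -0.035 0 0" --pt "0.4 0.027 -0.0145 0 0.004" --grip_force 25

```text
time: 12.0
tool_pos: [0.4862, 0.0039, 0.1046]
tool_rot: [3.141, -0.001, -0.052]
contact_force: [0.5, 0.8, -0.6]
opening: 0.0562
grip_force: 0.0
```

Request:
send_rows --pt "0.4 0 0 -0.03 0" --pt "0.4 0 0 -0.04 0" --pt "0.4 0 0 -0.03 0" --pt "0.4 0 0 -0.015 0" --pt "0.4 0 0 -0.005 0"

```text
time: 12.5
tool_pos: [0.4827, 0.007, -0.0173]
tool_rot: [-3.141, 0.004, -0.05]
contact_force: [-0.2, 0.2, -0.6]
opening: 0.037
grip_force: 0.0
```

Request:
send_rows --pt "0.3 0 0 0 0" --pt "0.2 0 0 0 0" --pt "0.1 0 0 0 0" --pt "0 0 0 0 0" --pt "0 0 0 0 0"

```text
time: 13.0
tool_pos: [0.4852, 0.0073, -0.0145]
tool_rot: [3.141, -0.002, -0.049]
contact_force: [-0.9, -1.0, 6.8]
opening: 0.0135
grip_force: 25.0
```

Request:
send_rows --pt "0.3 0 0 0 0" --pt "0.3 0.003 -0.001 0 0" --pt "0.3 0.004 -0.001 0 0" --pt "0.2 0 0 0 0" --pt "0 0 0 0 0"

```text
time: 13.5
tool_pos: [0.4914, 0.0056, -0.0156]
tool_rot: [-3.142, 0.0, -0.049]
contact_force: [0.8, 0.3, -0.1]
opening: 0.0162
grip_force: 0.2
```

Request:
send_rows --pt "0 0 0 0 0" --pt "0 0 0 0 0"

```text
time: 13.7
tool_pos: [0.4911, 0.0056, -0.0156]
tool_rot: [3.142, 0.0, -0.049]
contact_force: [-1.1, 0.9, -1.0]
opening: 0.0136
grip_force: 25.0
```

Request:
send_rows --pt "0 0 0 0.005 0" --pt "0 0 0 0.015 0" --pt "0 0 0 0.025 0" --pt "0 0 0 0.03 0" --pt "0 0 0 0.03 0"

```text
time: 14.2
tool_pos: [0.4908, 0.0056, 0.0907]
tool_rot: [3.142, 0.001, -0.049]
contact_force: [-0.3, -0.0, -0.9]
opening: 0.0132
grip_force: 25.0
```

Request:
send_rows --pt "0 0 0 0.03 0" --pt "0 0 0 0.02 0" --pt "0 0 0 0.005 0"

```text
time: 14.5
tool_pos: [0.4925, 0.0054, 0.1471]
tool_rot: [3.141, -0.005, -0.049]
contact_force: [0.1, 0.5, -1.6]
opening: 0.0135
grip_force: 25.0
```

Run:
```python
from hd import *
save('top','t7');save('side','s7');handle('7',.56,.62,.005,.03,.1,.25);handle('7',.35,.45,.005,.05,.1,.25);print(observe()['tool_pos'],observe()['opening'])
```

```text
top 177
 z@ 0.56 0.1877 z@ 0.62 0.1885 y@ [ 0.0016 -0.0013] xrange 0.5601 0.6195
side 42
 z@ 0.56 0.1871 z@ 0.62 0.187 y@ [-0.0121 -0.0027] xrange 0.5956 0.6197
top 546
 z@ 0.35 0.165 z@ 0.45 0.1841 y@ [0.0096 0.0085] xrange 0.3575 0.4431
side 672
 z@ 0.35 0.1718 z@ 0.45 0.181 y@ [0.006  0.0155] xrange 0.3558 0.4492
[0.49142221 0.00552923 0.14490487] 0.013801280540910555
```

Request:
send_rows --pt "0 0 -0.012 0 0.07" --pt "0 -0.001 -0.025 0 0.13" --pt "0 -0.001 -0.03 0 0.14" --pt "0 -0.001 -0.03 0 0.14" --pt "0 -0.001 -0.03 0 0.14"

```text
time: 15.1
tool_pos: [0.4862, -0.1221, 0.1427]
tool_rot: [-3.139, 0.002, 0.577]
contact_force: [0.1, 0.2, -0.3]
opening: 0.0131
grip_force: 25.0
```

Request:
send_rows --pt "0 -0.001 -0.03 0 0.14" --pt "0 -0.001 -0.03 0 0.14" --pt "0 -0.002 -0.03 0 0.14" --pt "0 -0.002 -0.03 0 0.14" --pt "0 -0.002 -0.025 0 0.12"

```text
time: 15.6
tool_pos: [0.4783, -0.2674, 0.1425]
tool_rot: [-3.138, -0.001, 1.256]
contact_force: [-0.1, -0.1, -0.5]
opening: 0.0135
grip_force: 25.0
```

Request:
send_rows --pt "0 0 -0.015 0 0.06" --pt "0 0 -0.005 0 0.018" --pt "0 0 0 0 0"

```text
time: 15.9
tool_pos: [0.4787, -0.2863, 0.1431]
tool_rot: [-3.139, -0.001, 1.327]
contact_force: [0.1, -0.0, -1.4]
opening: 0.0135
grip_force: 25.0
```

```bash
cat > ln.py <<'E'
from h import *
def fit(fn,lo,hi,cam=('top','side'),L=(.4655,-.3417),yaw=np.radians(76.15),w=.02):
    d=np.array([np.cos(yaw),np.sin(yaw)]);n_=np.array([-d[1],d[0]])
    for n in cam:
        W=np.nan_to_num(cloud(n,n[0]+fn),nan=9).reshape(-1,3)
        s=(W[:,:2]-L)@d;t=(W[:,:2]-L)@n_
        m=(abs(t)<.045)&(s>-.12)&(s<.25)&(W[:,2]>lo)&(W[:,2]<hi);s,t,z=s[m],t[m],W[m,2]
        h=(s>.04)&(abs(t)<w)
        for nm,r in(('A',(s>-.02)&(s<.02)),('mid',(s>.02)&(s<.1)),('B',(s>.1)&(s<.19))):
            k=r&(abs(t)<w)
            if k.any():print(n,nm,k.sum(),'s',np.median(s[k]).round(3),'t',np.median(t[k]).round(4),'z',np.median(z[k]).round(4))
        print(n,'s range',s.min().round(4),s.max().round(4))
E
python3 - <<'E'
from ln import *
save('top','t8');save('side','s8');o=observe();print(o['tool_pos'],o['tool_rot']);fit('8',.13,.2)
E
```

```text
[ 0.47906903 -0.28538794  0.14375713] [-3.14013325e+00 -1.02528788e-03  1.32794131e+00]
top mid 97 s 0.084 t -0.0017 z 0.1836
top B 270 s 0.145 t -0.0007 z 0.1838
top s range -0.0606 0.209
side A 156 s -0.001 t 0.0018 z 0.1843
side mid 274 s 0.045 t -0.0001 z 0.184
side B 66 s 0.178 t 0.0022 z 0.185
side s range -0.0809 0.2098
```

Request:
send_rows --pt "0 0 0 -0.015 0" --pt "0 0 0 -0.025 0" --pt "0 0 0 -0.025 0" --pt "0 0 0 -0.015 0" --pt "0 0 0 -0.006 0"

```text
time: 16.5
tool_pos: [0.4786, -0.2847, 0.0569]
tool_rot: [-3.139, -0.002, 1.329]
contact_force: [-0.1, -0.7, -0.4]
opening: 0.0131
grip_force: 25.0
```

Request:
send_rows --pt "0 0 0 -0.004 0" --pt "0 0 0 -0.004 0" --pt "0 0 0 -0.003 0" --pt "0 0 0 -0.003 0" --pt "0 0 0 -0.003 0" --grip_force 10

```text
time: 17.0
tool_pos: [0.4796, -0.2866, 0.0418]
tool_rot: [3.141, 0.0, 1.329]
contact_force: [1.0, 0.7, -0.4]
opening: 0.0136
grip_force: 10.0
```

Run:
```python
from ln import *
save('top','t9');save('side','s9');o=observe();print(o['tool_pos'],o['contact_force']);fit('9',.04,.13,w=.009)
```

```text
[ 0.47928739 -0.2864769   0.04134093] [ 0.03594591  1.10850476 -1.04113933]
top mid 73 s 0.085 t -0.0023 z 0.0844
top B 233 s 0.144 t -0.0015 z 0.0896
top s range -0.0447 0.2101
side A 176 s -0.002 t 0.0012 z 0.0758
side mid 138 s 0.038 t -0.0002 z 0.0806
side B 96 s 0.173 t 0.002 z 0.0928
side s range -0.0816 0.2078
```

Request:
send_rows --pt "0 0 0 -0.003 0" --pt "0 0 0 -0.003 0" --pt "0 0 0 -0.002 0" --pt "0 0 0 -0.001 0" --pt "0 0 0 0 0"

```text
time: 17.6
tool_pos: [0.4793, -0.2864, 0.0323]
tool_rot: [-3.141, -0.0, 1.329]
contact_force: [0.5, 0.2, -0.6]
opening: 0.0138
grip_force: 10.0
```

Run:
```python
from ln import *
save('top','t10');save('side','s10');o=observe();print(o['tool_pos'],o['contact_force']);fit('10',.04,.13,w=.009)
```

```text
[ 0.47933083 -0.28647288  0.03252491] [-0.2160916   0.16221903 -0.24702859]
top mid 67 s 0.086 t -0.002 z 0.0787
top B 226 s 0.145 t -0.0012 z 0.0903
top s range -0.0473 0.2102
side A 168 s -0.001 t 0.0012 z 0.0614
side mid 145 s 0.038 t -0.0004 z 0.0701
side B 105 s 0.173 t 0.0024 z 0.0965
side s range -0.0794 0.2071
```

Request:
send_rows --pt "0 0 0 -0.001 0" --pt "0 0 0 -0.001 0" --pt "0 0 0 0 0" --grip_force 5

```text
time: 18.0
tool_pos: [0.4795, -0.2866, 0.0311]
tool_rot: [3.141, 0.0, 1.329]
contact_force: [-0.8, 0.7, 4.3]
opening: 0.0137
grip_force: 5.0
```

Run:
```python
from ln import *
save('side','s11');o=observe();print(o['tool_pos'],o['contact_force']);fit('11',.04,.13,w=.009,cam=('side',))
```

```text
[ 0.4794492  -0.28660955  0.03107905] [-2.38212756  0.52370568  4.08698978]
side A 175 s -0.001 t 0.0009 z 0.0594
side mid 141 s 0.039 t -0.0006 z 0.0685
side B 103 s 0.173 t 0.0024 z 0.097
side s range -0.0775 0.2073
```

The upward force of 4 N shows the spoon is resting on both rails. I'll open slowly, then rise.

Request:
send_rows --pt "0.16 0 0 0 0" --pt "0.2 0 0 0 0" --pt "0.3 0 0 0 0" --pt "0.4 0 0 0 0" --pt "0.5 0 0 0 0"

```text
time: 18.55
tool_pos: [0.4793, -0.2864, 0.0304]
tool_rot: [-3.142, -0.0, 1.329]
contact_force: [-0.1, -0.7, -0.5]
opening: 0.0379
grip_force: 0.0
```

Request:
send_rows --pt "0.5 0 0 0.01 0" --pt "0.5 0 0 0.02 0" --pt "0.5 0 0 0.04 0" --pt "0.5 0 0 0.04 0" --pt "0.5 0 0 0.04 0"

```text
time: 19.05
tool_pos: [0.4792, -0.2863, 0.1829]
tool_rot: [3.141, 0.0, 1.329]
contact_force: [1.1, -0.3, -0.3]
opening: 0.0461
grip_force: 0.0
```

Request:
send_rows --pt "0.5 -0.02 0.04 0.01 0" --pt "0.5 -0.02 0.05 0 0" --pt "0.5 -0.02 0.05 0 0" --pt "0.5 -0.01 0.05 0 0" --pt "0.5 0 0 0 0"

```text
time: 19.55
tool_pos: [0.4105, -0.0999, 0.1915]
tool_rot: [-3.141, -0.001, 1.333]
contact_force: [0.4, -0.6, 0.8]
opening: 0.0461
grip_force: 0.0
```

Run:
```python
from ln import *
save('top','t12');save('side','s12');print(observe()['tool_pos']);fit('12',.04,.13,w=.009)
t=cv2.imread('pics/t12.png');s=cv2.imread('pics/s12.png')
a=np.hstack([cv2.resize(t[190:330,360:500],(400,400)),cv2.resize(s[265:405,240:380],(400,400))])
cv2.imwrite('pics/c6.png',np.clip(a*1.2,0,255).astype(np.uint8))
```

```text
[ 0.41267216 -0.10396649  0.1916012 ]
top A 103 s 0.001 t -0.0007 z 0.0597
top mid 187 s 0.06 t -0.0014 z 0.0728
top B 144 s 0.129 t -0.0037 z 0.0885
top s range -0.0748 0.2088
side A 170 s -0.001 t 0.0008 z 0.0595
side mid 287 s 0.058 t 0.0009 z 0.0732
side B 289 s 0.143 t 0.0016 z 0.0904
side s range -0.0779 0.2084
```

View pics/c6.png

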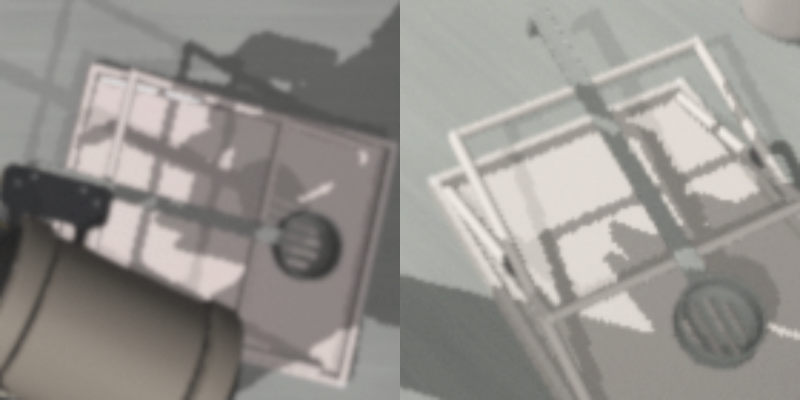

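The slotted spoon rests across both rails, square to them and near their middle. It is hollow side up, and the bowl hangs past the lower rail over the tray (bowl at (305,245) in the top crop and (720,320) in the side crop).

```bash
python3 -c "
from cell import *
print(hand_in())"
```

```text
the job is handed in; nothing more can be done
None
```

The slotted spoon was taken out by its bowl, laid flat on the counter and let go, then picked up by its handle and rested square across both drainer rails, hollow up with the bowl past the lower rail; I handed the job in at about 19.7 s of the 61 s allowed.

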